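# Seat the crank disc on the hand generator

## Robot

A 7-joint arm with a two-finger parallel gripper is mounted at the origin on the work surface. World frame = base frame: x ahead of the robot, y to its left, z up, the work surface at z = 0. Lengths are in m, angles in rad, forces in N, time in s.
With the tool pointing down it reaches from about 0.4 to 0.85 m from the base axis. Payload 4.5 kg.
Tool frame: the origin (TCP) lies on the centre line of the jaws, within the pads' length; the fingertips stand 11 mm ahead of it and the grasp point (between the pads) lies 8 mm behind it; z points along the fingers, y is the direction in which the jaws open and shut (so a half turn about z gives the same grasp; the last joint's range is limited). The gripper opens to 88 mm and grips with 3 to 60 N. Pads are 18 mm wide; open, the fingers measure 123 mm over their backs; the gripper's body (75 mm by 187 mm) begins 45 mm behind the grasp point.
Start: joints at [1.371, 0.689, -0.195, 1.565, 0.157, 0.902, -0.215], TCP at [0.145, -0.608, 0.25] pointing down, gripper open.
Joint ranges: [-3.01, 3.01], [-0.46, 2.08], [-1.47, 1.51], [0.13, 2.56], [-1, 4.14], [0.04, 2.09], [-2.66, 2.66]. Speed limits (rad/s): [2.57, 2.57, 3.14, 3.14, 3.14, 3.14, 3.14].

## Interface

Orientations are given as a unit quaternion [x, y, z, w].
In Python, from plant import r, snapshot gives the robot as it stands.
- The arm moves only by the tool drive_tool, never from a script. Its argument "commands" is a list of rows, each an object of numbers: "wx", "wy", "wz": the turn, a rotation vector about the tool's x, y, z in rad; "dx", "dy", "dz": the shift along the tool's x, y, z in m; "claw": the opening, from 0 (shut) to 1 (fully open). A call has 1 to 12 rows; each row shifts and turns the commanded pose from where the row before left it, along the tool's axes as they then stand; what a row does not reach is not made up. A row lasts 1/10 s, in which the tool goes at most 50 mm and 8.59 degrees, less where a joint would pass 70% of its speed; a pose out of reach is approached as far as the arm can. A call is refused whole if a number of a shift passes 0.05 or a number of a turn 0.15, either way. A call with a gripper value outside its range is refused whole. The fingers move at their own pace and stop on an object; "grip_force" is the grip in N (left out, the last holds). Time passes only in rows, so rows that do not move let the fingers close. It gives the time, the measured TCP pose, the force and the opening at its end, in the units of the state.
- r.get_state(): the state, without advancing time (a new reading comes with each control period).
- snapshot(name): name is "scene" or "top"; returns a dict with "color" (400x640x3 uint8, red, green, blue), "fx", "fy", "cx", "cy" (pixels), "dist" ([k1, k2, p1, p2, k3] as OpenCV has them; the pictures are not rectified), "world_to_cam" (4x4, takes a point from world to camera coordinates). Camera axes: x right, y up, looking along -z (the intrinsics and any distortion apply to the point x, -y, -z); pixel columns grow to the right and rows downward; lengths in m; the calibration is good to about 2 mm. A picture is of the moment at which its call begins. There is no depth.
- r.finish_job(): hands the job in, once; it reports no verdict.
The state is a dict: "clock": time; "q": joint angles; "qd": joint speeds; "joint_torque": joint torques, N m; "tool_pos": TCP position; "eef_rot": TCP orientation; "contact_force": force on the tool from outside, world axes, zero at the start; "moment": the same for the moment, N m; "opening": opening from 0.0 (shut) to 1.0 (fully open).
Only numpy, scipy, OpenCV 4.12 (cv2) and the standard library are available. Lean on these libraries where they do the work, as an engineer would, in place of code of your own. Each camera call takes 0.05 s, during which the arm holds its last target. There are 200 camera calls.

## Task

The crank disc is sitting loose and high on the shaft of the little hand generator. With a fingertip, push its finger peg round until the notch in the disc's rim stands over the generator's drive pin, then press down on the middle of the disc until it is fully home with the pin in the notch. Do not lift the disc off its shaft, leave the other things on the table where they are, and finish clear of everything.

Things in the scene. Friction and masses are not known exactly. Their poses are not given: they have to be found in the camera images.
- generator: Hand generator, fixed to the table: a low black deck 200 x 200 mm, its top 60 mm above the table, a copper coil below it and an upright steel shaft (20 mm diameter, top 30 mm above the deck) in its middle. Origin on the shaft's axis at table level, z up, x towards the drive pin. Two brass binding posts 14 mm tall stand on the two deck corners away from the pin.
- flange (a point): Centre of the top of the fixed aluminium flange round the shaft (84 mm diameter, 6 mm above the deck), on which the disc finally seats. In it slides a plastic collar, 60 mm diameter, that at first stands 10 mm higher and holds the disc up. It sinks only under about 8 N in all, disc's weight (1.5 to 2.4 N) included, and has no spring: it stays where it is pushed.
- pin (a point): Point at the top of the generator's steel drive pin, 64 mm from the shaft's axis along the generator's x. The pin is fixed and lies radially, 10 mm wide with a rounded top 14.5 mm above the deck, from 58 to 84 mm from the axis, so that its outer 14 mm show beyond the disc's rim. At the start the disc's underside clears its top by 1.5 mm.
- disc: Loose grey plastic crank disc, 140 mm diameter, 8 mm thick, on the collar with its socket over the shaft (1 mm play; turns with slight friction, stays where left). Origin at the centre of its underside, z up, x towards its notch. Underside 16 mm above the deck at first, 6 mm when home; barred from sinking unless the notch is over the pin. Press it on its middle: pressed near the rim it tips.
- notch (a point): Middle of the notch in the disc's rim, at the height of the disc's upper face, 64 mm from the disc's centre along its x. The notch is open to the rim, 16 mm wide here, and runs from 54 mm from the centre to the rim at 70 mm, through the whole thickness.
- peg_top (a point): Centre of the top of the disc's finger peg, an upright aluminium stub 12 mm in diameter and 26 mm tall, with a freely spinning sleeve, on the disc's upper face, 52 mm from the disc's centre, exactly opposite the notch.
- boss_top (a point): Centre of the flat top of the disc's round middle boss (32 mm diameter, closed on top, 24 mm above the disc's upper face).
- meter: Bystander: grey hand-held meter 130 x 62 x 28 mm lying beside the generator, origin at the centre of its underside.
- screwdriver: Bystander: screwdriver lying on the table beside the generator.
- thumb_nut: Bystander: brass thumb nut, 32 mm diameter, 22 mm tall, standing on the table, origin at the centre of its underside.
Mind the look-alikes: they are no part of the job. Of the things shaped like the disc, the grey one is meant.

How it is judged:
On the way, in this order (a step that is already met when the one before it is completed fails the run):
1. the notch has been turned over the drive pin (within 5 mm) (horizontal distance between notch and pin below 0.005 m), for 0.1 s.
2. the disc is pressed home over the pin (z of disc in the frame of generator below 0.068 m and horizontal distance between notch and pin below 0.005 m), for 0.2 s.
At the end, for the whole second after the job is handed in: The disc is at rest on the shaft, level within 0.05 rad, its underside no more than 2 mm above the flange (below 68 mm over the table), with the notch over the pin (within 5 mm seen from above) (all of step 2 and horizontal distance between disc and generator below 0.003 m and angle between disc's own z axis and vertical below 0.05 rad and linear speed of disc below 0.01 m/s); the robot touches nothing.
It fails at once if the disc is lifted (more than 8 mm above its starting height) (z of disc in the frame of generator above 0.084 m).
It fails at once if the disc is tipped by more than 0.25 rad (angle between disc's own z axis and vertical above 0.25 rad).
It fails at once if the meter is moved by more than 20 mm (distance of meter from where it was at the start of the episode above 0.02 m).
It fails at once if the screwdriver is moved by more than 20 mm (distance of screwdriver from where it was at the start of the episode above 0.02 m).
It fails at once if the thumb nut is moved by more than 20 mm (distance of thumb_nut from where it was at the start of the episode above 0.02 m).
It also fails if it takes over 54 s, if anything falls off the work surface, if the arm or the gripper's body presses on something with over 40 N, if the wrist force passes 120 N, or if a joint passes its speed limit or range.

## Working session

There is one attempt and no reset: what is moved stays moved. The work goes in short steps, Python scripts to look and compute and a tool call to move; the robot and the scene stay as the last step left them, time stands still between calls to the robot, and variables do not carry over. Pictures are saved under pics/ and viewed, on a budget of 10 in all, crops included, one or two more only if the job needs it, and the job is handed in when it is done.

Besides the shell and the picture viewer there is one more tool, called after "Call:" by a JSON object that holds its "name" and its "arguments". drive_tool: Moves the arm, as the interface text tells. Its arguments: {"type":"object","properties":{"commands":{"type":"array","items":{"type":"object","properties":{"wx":{"type":"number"},"wy":{"type":"number"},"wz":{"type":"number"},"dx":{"type":"number"},"dy":{"type":"number"},"dz":{"type":"number"},"claw":{"type":"number"}}}},"grip_force":{"type":"number"}},"required":["commands"]}

```bash
mkdir -p pics; ls; cat > h.py <<'E'
import numpy as np, cv2
from plant import r, snapshot
def snap(n,f):
    s=snapshot(n); cv2.imwrite(f'pics/{f}.png',cv2.cvtColor(s['color'],cv2.COLOR_RGB2BGR))
    np.savez(f'pics/{f}.npz',**s); return s
def K(s): return np.array([[float(s['fx']),0,float(s['cx'])],[0,float(s['fy']),float(s['cy'])],[0,0,1]])
def ray(s,px):
    u=cv2.undistortPoints(np.array(px,float).reshape(-1,1,2),K(s),np.array(s['dist'],float))[:,0]
    T=np.array(s['world_to_cam']); R=T[:3,:3]; o=-R.T@T[:3,3]
    return o,(np.c_[u[:,0],-u[:,1],-np.ones(len(u))]@R)
def plane(s,px,z):
    o,d=ray(s,px); return o+d*((z-o[2])/d[:,2])[:,None]
def proj(s,P):
    T=np.array(s['world_to_cam']); P=np.atleast_2d(P)@T[:3,:3].T+T[:3,3]
    P=P*[1,-1,-1]
    return cv2.projectPoints(P,np.zeros(3),np.zeros(3),K(s),np.array(s['dist'],float))[0][:,0]
E
python3 - <<'E'
from h import *
a=snap('scene','s0');b=snap('top','t0')
for s in(a,b):
    print(s['fx'],s['dist'],ray(s,[[320,200]]))
st=r.get_state();print({k:st[k] for k in('clock','tool_pos','eef_rot','contact_force','opening')})
E
```

```text
pics
460.79774792659884 [-0.02302389  0.          0.          0.          0.        ] (array([1.15728461, 0.50803976, 0.70872557]), array([[-0.57413373, -0.51664382, -0.63539368]]))
473.71380409247297 [0.00830959 0.         0.         0.         0.        ] (array([ 0.51889591, -0.01838682,  1.16835841]), array([[ 0.0667958 , -0.02475293, -0.99747413]]))
{'clock': 0.1, 'tool_pos': array([ 0.1446299 , -0.60748471,  0.24901792]), 'eef_rot': array([ 9.93170249e-01,  1.16671392e-01, -1.51147578e-04, -7.87221514e-04]), 'contact_force': array([-1.12669655,  0.17586587,  0.50264521]), 'opening': 0.9967179003638915}
```

```bash
python3 -c "
import cv2,numpy as np
a=cv2.imread('pics/s0.png');b=cv2.imread('pics/t0.png')
cv2.imwrite('pics/v1.png',a);cv2.imwrite('pics/v2.png',b)"
```

```text
(no output)
```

View pics/s0.png

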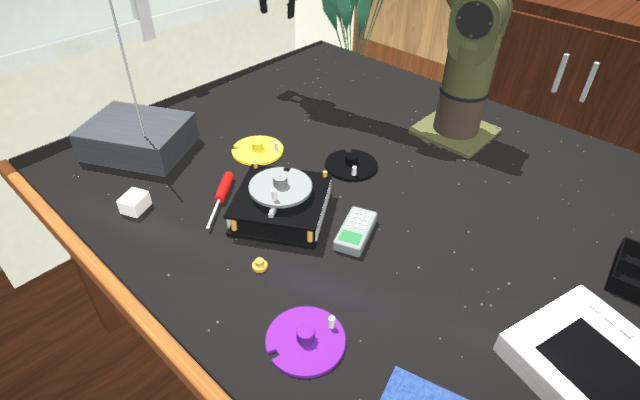

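View pics/t0.png

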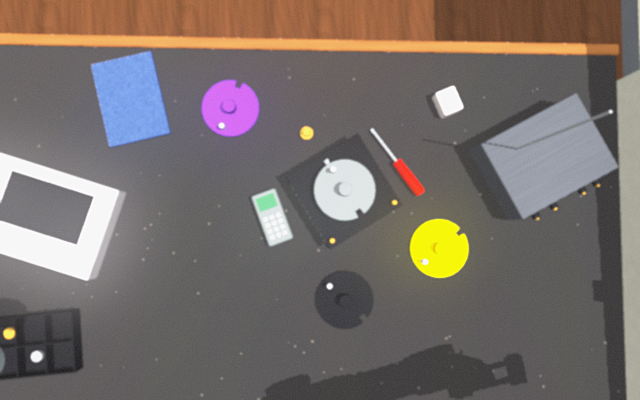

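The grey disc on the black deck is at top (345,190) and scene (281,187). The look-alike discs are yellow at top (440,248), black at (344,299) and purple at (230,108), all lying flat on the table, so only the grey one on the shaft fits. I'll confirm with one enlarged crop.

```bash
python3 - <<'E'
import cv2,numpy as np
b=cv2.imread('pics/t0.png')[125:260,270:430];a=cv2.imread('pics/s0.png')[150:255,215:345]
b=cv2.resize(b,(480,405),interpolation=cv2.INTER_CUBIC);b=cv2.resize(cv2.imread('pics/t0.png')[130:250,275:415],(560,480),interpolation=cv2.INTER_CUBIC)
cv2.imwrite('pics/c1.png',b)
E
```

```text
(no output)
```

View pics/c1.png

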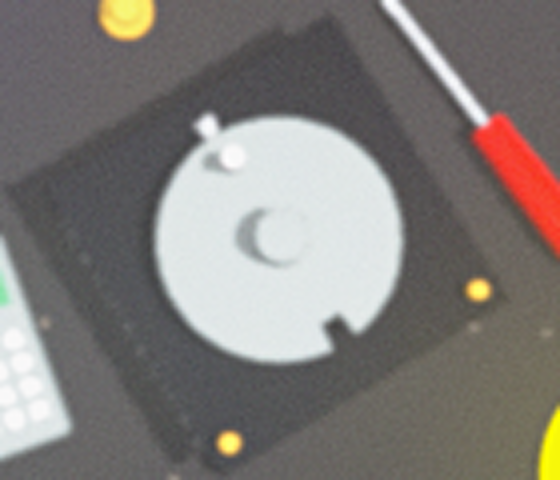

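The crop shows the grey disc on the deck. The pin stub is at full-image (327,161), opposite the two brass posts at (332,240) and (394,202). The peg is at (333,169) and the notch at (360,213), so the notch is nearly opposite the pin. Next I'll measure these in world coordinates.

```bash
cat > m.py <<'E'
from h import *
def disc(s,zt,win):
    hsv=cv2.cvtColor(s['color'],cv2.COLOR_RGB2HSV); x0,x1,y0,y1=win
    m=((hsv[...,2]>150)&(hsv[...,1]<50)).astype(np.uint8); k=np.zeros_like(m);k[y0:y1,x0:x1]=1;m*=k
    m=cv2.morphologyEx(m,cv2.MORPH_OPEN,cv2.getStructuringElement(cv2.MORPH_ELLIPSE,(9,9)))
    c=max(cv2.findContours(m,0,1)[0],key=cv2.contourArea)
    P=plane(s,cv2.convexHull(c)[:,0],zt)[:,:2]
    (x,y),ax,ang=cv2.fitEllipse(P.astype(np.float32)*1000)
    return np.array([x,y])/1000,np.array(ax)
E
python3 - <<'E'
from m import *
t=np.load('pics/t0.npz');s=np.load('pics/s0.npz')
c,ax=disc(t,.084,(300,390,145,235)); print('disc top',c,ax)
print('disc scene',disc(s,.084,(240,320,160,212)))
pk=lambda u,v,z:plane(t,[[275+(u-1.5)/4,130+(v-1.5)/4]],z)[0,:2]
P=dict(boss=pk(281,235,.108),peg=pk(232,157,.110),notch=pk(338,332,.084),pin=pk(207,126,.0735),p1=pk(228,442,.074),p2=pk(478,290,.074))
for k,v in P.items(): print(k,v,'r',np.linalg.norm(v-c),'ang',np.degrees(np.arctan2(*(v-c)[::-1])))
print('posts dist',np.linalg.norm(P['p1']-P['p2'])); m=(P['p1']+P['p2'])/2;print('gen x ang',np.degrees(np.arctan2(*(c-m)[::-1])))
d=P['p2']-P['p1'];print('perp',np.degrees(np.arctan2(-d[0],d[1])),np.degrees(np.arctan2(d[0],-d[1])))
for n,p in dict(peg=[*P['peg'],.11],boss=[*P['boss'],.108],pin=[*P['pin'],.0735]).items(): print(n,'scene px',proj(s,p))
print('axes px',plane(t,[[320,200],[330,200],[320,210]],.08))
print('meter',plane(t,[[272,217]],.028),'screwdriver',plane(t,[[373,130],[421,192]],.015),'nut',plane(t,[[306,133]],.022))
E
```

```text
disc top [ 0.61686298 -0.10112481] [141.99351501 142.03408813]
disc scene (array([ 0.6157168 , -0.09935355]), array([140.59544373, 141.35528564]))
boss [ 0.61665393 -0.100481  ] r 0.000676895253457813 ang 107.9883872072314
peg [ 0.66023269 -0.07251339] r 0.05195714883080455 ang 33.413222403199036
notch [ 0.56332816 -0.13535473] r 0.06354261543472775 ang -147.40532969967146
pin [ 0.6831106 -0.0596939] r 0.07813621203305612 ang 32.021642115870435
p1 [ 0.49974084 -0.07308045] r 0.12043289001994731 ang 166.5343156018683
p2 [ 0.58888058 -0.21784756] r 0.1200300569426171 ang -103.48131315412803
posts dist 0.17001002730577117
gen x ang 31.430543326923033
perp -148.3774885155031 31.6225114844969
peg scene px [[272.94926038 189.90587993]]
boss scene px [[278.99605782 176.25581505]]
pin scene px [[269.893138   211.01053814]]
axes px [[ 0.59177778 -0.0453951   0.08      ]
 [ 0.59199854 -0.06844581  0.08      ]
 [ 0.56872445 -0.04557716  0.08      ]]
meter [[0.55322881 0.06832705 0.028     ]] screwdriver [[ 0.77059719 -0.17653798  0.015     ]
 [ 0.6181837  -0.29484018  0.015     ]] nut [[ 0.75952584 -0.01129344  0.022     ]]
```

Call:
{"name": "drive_tool", "arguments": {"commands": [{"dx": 0.031,"dy": -0.02,"claw": 0.3},{"dx": 0.031,"dy": -0.02,"claw": 0.3},{"dx": 0.031,"dy": -0.02,"claw": 0.3},{"dx": 0.031,"dy": -0.02,"claw": 0.3},{"dx": 0.031,"dy": -0.02,"claw": 0.3},{"dx": 0.031,"dy": -0.02,"claw": 0.3},{"dx": 0.031,"dy": -0.02,"claw": 0.3},{"dx": 0.031,"dy": -0.02,"claw": 0.3},{"dx": 0.031,"dy": -0.02,"claw": 0.3},{"dx": 0.031,"dy": -0.02,"claw": 0.3}]}}

```text
validation failed for argument at $.co...
```

Call:
{"name": "drive_tool", "arguments": {"commands": [{"dx": 0.031,"dy": -0.02,"claw": 0.3},{"dx": 0.031,"dy": -0.02,"claw": 0.3},{"dx": 0.031,"dy": -0.02,"claw": 0.3},{"dx": 0.031,"dy": -0.02,"claw": 0.3},{"dx": 0.031,"dy": -0.02,"claw": 0.3},{"dx": 0.031,"dy": -0.02,"claw": 0.3},{"dx": 0.031,"dy": -0.02,"claw": 0.3},{"dx": 0.031,"dy": -0.02,"claw": 0.3},{"dx": 0.031,"dy": -0.02,"claw": 0.3},{"claw": 0.3},{"claw": 0.3}]}}

```text
validation failed for argument at $.co...
```

```bash
cat > g.py <<'E'
from h import *
from scipy.spatial.transform import Rotation as R
C=np.array([.6164,-.1005])
def go(x,y,z):
    st=r.get_state();Rm=R.from_quat(st['eef_rot']).as_matrix()
    ty=np.degrees(np.arctan2(Rm[1,1],Rm[0,1]))
    print('t',st['clock'],'tcp',st['tool_pos'].round(4),'ytool yaw',ty.round(2),'tilt',np.degrees(np.arccos(-Rm[2,2])).round(2),'F',st['contact_force'].round(2),'op',round(st['opening'],3),'q',st['q'].round(2))
    print('need tool shift',(Rm.T@(np.array([x,y,z])-st['tool_pos'])).round(4))
E
python3 -c "
from g import *
go(.660,-.0722,.14)"
```

```text
t 0.1 tcp [ 0.1446 -0.6075  0.249 ] ytool yaw -76.6 tilt 0.09 F [-1.13  0.18  0.5 ] op 0.997 q [ 1.37  0.69 -0.19  1.57  0.16  0.9  -0.22]
need tool shift [ 0.6254 -0.4011  0.1096]
```

Call:
{"name": "drive_tool", "arguments": {"commands": [{"dx": 0.031,"dy": -0.02,"dz": 0,"wx": 0,"wy": 0,"wz": 0,"claw": 0.3}]}}

```text
clock: 0.2
tool_pos: [0.1653, -0.5843, 0.2489]
eef_rot: [0.994, 0.112, -0.002, 0.001]
contact_force: [-0.3, -0.2, -0.4]
opening: 0.93
```

Call:
{"name": "drive_tool", "arguments": {"commands": [{"dx": 0.031,"dy": -0.02,"dz": 0,"wx": 0,"wy": 0,"wz": 0,"claw": 0.3},{"dx": 0.031,"dy": -0.02,"dz": 0,"wx": 0,"wy": 0,"wz": 0,"claw": 0.3},{"dx": 0.031,"dy": -0.02,"dz": 0,"wx": 0,"wy": 0,"wz": 0,"claw": 0.3},{"dx": 0.031,"dy": -0.02,"dz": 0,"wx": 0,"wy": 0,"wz": 0,"claw": 0.3},{"dx": 0.031,"dy": -0.02,"dz": 0,"wx": 0,"wy": 0,"wz": 0,"claw": 0.3},{"dx": 0.031,"dy": -0.02,"dz": 0,"wx": 0,"wy": 0,"wz": 0,"claw": 0.3},{"dx": 0.031,"dy": -0.02,"dz": 0,"wx": 0,"wy": 0,"wz": 0,"claw": 0.3},{"dx": 0.031,"dy": -0.02,"dz": 0,"wx": 0,"wy": 0,"wz": 0,"claw": 0.3},{"dx": 0.031,"dy": -0.02,"dz": 0,"wx": 0,"wy": 0,"wz": 0,"claw": 0.3},{"dx": 0.031,"dy": -0.02,"dz": 0,"wx": 0,"wy": 0,"wz": 0,"claw": 0.3}]}}

```text
clock: 1.2
tool_pos: [0.4262, -0.3137, 0.2495]
eef_rot: [0.993, 0.117, -0.0, -0.0]
contact_force: [0.1, 0.6, -0.4]
opening: 0.301
```

Call:
{"name": "drive_tool", "arguments": {"commands": [{"dx": 0.031,"dy": -0.02,"dz": 0,"wx": 0,"wy": 0,"wz": 0,"claw": 0.3},{"dx": 0.031,"dy": -0.02,"dz": 0,"wx": 0,"wy": 0,"wz": 0,"claw": 0.3},{"dx": 0.031,"dy": -0.02,"dz": 0,"wx": 0,"wy": 0,"wz": 0,"claw": 0.3},{"dx": 0.031,"dy": -0.02,"dz": 0,"wx": 0,"wy": 0,"wz": 0,"claw": 0.3},{"dx": 0.031,"dy": -0.02,"dz": 0,"wx": 0,"wy": 0,"wz": 0,"claw": 0.3},{"dx": 0.031,"dy": -0.02,"dz": 0,"wx": 0,"wy": 0,"wz": 0,"claw": 0.3},{"dx": 0.031,"dy": -0.02,"dz": 0,"wx": 0,"wy": 0,"wz": 0,"claw": 0.3},{"dx": 0.031,"dy": -0.02,"dz": 0,"wx": 0,"wy": 0,"wz": 0,"claw": 0.3},{"dx": 0,"dy": 0,"dz": 0,"wx": 0,"wy": 0,"wz": 0,"claw": 0.3},{"dx": 0,"dy": 0,"dz": 0,"wx": 0,"wy": 0,"wz": 0,"claw": 0.3}]}}

```text
clock: 2.2
tool_pos: [0.6296, -0.1009, 0.249]
eef_rot: [0.993, 0.118, -0.001, -0.0]
contact_force: [-0.1, -0.7, -0.6]
opening: 0.302
```

```bash
python3 -c "
from g import *
go(.660,-.0722,.14)"
```

```text
t 2.2 tcp [ 0.6296 -0.1009  0.249 ] ytool yaw -76.48 tilt 0.08 F [-0.08 -0.66 -0.59] op 0.302 q [ 0.15  0.7  -0.12  1.53  0.1   0.92 -1.33]
need tool shift [ 0.0364 -0.0208  0.1089]
```

Call:
{"name": "drive_tool", "arguments": {"commands": [{"dx": 0.018,"dy": -0.0105,"dz": 0.03,"wx": 0,"wy": 0,"wz": 0,"claw": 0.3},{"dx": 0.018,"dy": -0.0105,"dz": 0.03,"wx": 0,"wy": 0,"wz": 0,"claw": 0.3},{"dx": 0,"dy": 0,"dz": 0.03,"wx": 0,"wy": 0,"wz": 0,"claw": 0.3},{"dx": 0,"dy": 0,"dz": 0.018,"wx": 0,"wy": 0,"wz": 0,"claw": 0.3},{"dx": 0,"dy": 0,"dz": 0,"wx": 0,"wy": 0,"wz": 0,"claw": 0.3},{"dx": 0,"dy": 0,"dz": 0,"wx": 0,"wy": 0,"wz": 0,"claw": 0.3}]}}

```text
clock: 2.8
tool_pos: [0.6595, -0.0748, 0.1421]
eef_rot: [0.993, 0.116, -0.0, 0.0]
contact_force: [0.9, -0.6, -0.4]
opening: 0.3
```

```bash
python3 - <<'E'
from g import *
go(.660,-.0722,.102)
s=snap('scene','s1');t=snap('top','t1')
a=cv2.resize(cv2.imread('pics/s1.png')[130:250,210:350],(560,480),interpolation=cv2.INTER_CUBIC)
cv2.imwrite('pics/c2.png',a)
E
```

```text
t 2.8 tcp [ 0.6595 -0.0748  0.1421] ytool yaw -76.71 tilt 0.06 F [ 0.94 -0.57 -0.36] op 0.3 q [ 0.1   0.87 -0.1   1.53  0.11  0.75 -1.39]
need tool shift [ 0.0011 -0.0024  0.0401]
```

View pics/c2.png

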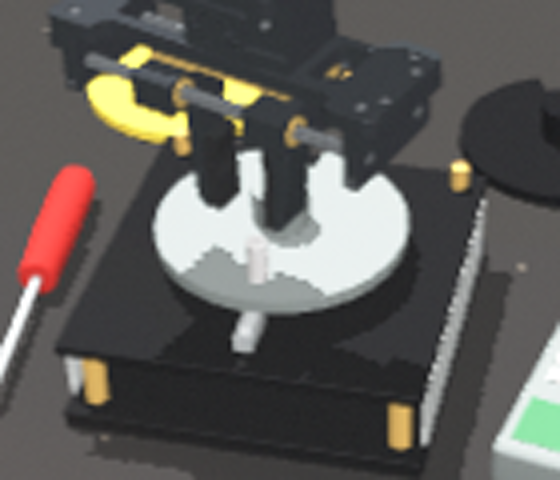

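The picture shows both fingertips, at crop (220,203) and (282,230), straddling the peg at (258,240) from above and in line with it. I can descend.

Call:
{"name": "drive_tool", "arguments": {"commands": [{"dx": 0.001,"dy": -0.002,"dz": 0.015,"wx": 0,"wy": 0,"wz": 0,"claw": 0.3},{"dx": 0,"dy": 0,"dz": 0.015,"wx": 0,"wy": 0,"wz": 0,"claw": 0.3},{"dx": 0,"dy": 0,"dz": 0.01,"wx": 0,"wy": 0,"wz": 0,"claw": 0.3},{"dx": 0,"dy": 0,"dz": 0,"wx": 0,"wy": 0,"wz": 0,"claw": 0.3},{"dx": 0,"dy": 0,"dz": 0,"wx": 0,"wy": 0,"wz": 0,"claw": 0.3}]}}

```text
clock: 3.4
tool_pos: [0.6602, -0.0709, 0.1011]
eef_rot: [0.993, 0.117, -0.0, -0.0]
contact_force: [-0.6, -0.7, 0.3]
opening: 0.299
```

```bash
python3 - <<'E'
from g import *
go(.660,-.0722,.102)
st=r.get_state();Rm=R.from_quat(st['eef_rot']).as_matrix()
v=np.r_[st['tool_pos'][:2]-C,0]
print('orbit r',np.linalg.norm(v),np.degrees(np.arctan2(v[1],v[0])))
u=v/np.linalg.norm(v)*.052
for a in(.08,.1):
    d=Rm.T@(R.from_euler('z',a).apply(u)-u);print(a,d.round(5))
E
```

```text
t 3.4 tcp [ 0.6602 -0.0709  0.1011] ytool yaw -76.6 tilt 0.05 F [-0.62 -0.66  0.29] op 0.299 q [ 0.09  0.92 -0.1   1.55  0.12  0.68 -1.4 ]
need tool shift [-0.0005  0.0012 -0.0009]
orbit r 0.05281573695525506 34.028481729413215
0.08 [-0.00162 -0.00383  0.     ]
0.1 [-0.00207 -0.00477  0.     ]
```

Call:
{"name": "drive_tool", "arguments": {"commands": [{"dx": -0.0016,"dy": -0.0038,"dz": 0,"wx": 0,"wy": 0,"wz": -0.08,"claw": 0.3},{"dx": -0.0016,"dy": -0.0038,"dz": 0,"wx": 0,"wy": 0,"wz": -0.08,"claw": 0.3},{"dx": -0.0016,"dy": -0.0038,"dz": 0,"wx": 0,"wy": 0,"wz": -0.08,"claw": 0.3},{"dx": -0.0016,"dy": -0.0038,"dz": 0,"wx": 0,"wy": 0,"wz": -0.08,"claw": 0.3},{"dx": -0.0016,"dy": -0.0038,"dz": 0,"wx": 0,"wy": 0,"wz": -0.08,"claw": 0.3},{"dx": -0.0016,"dy": -0.0038,"dz": 0,"wx": 0,"wy": 0,"wz": -0.08,"claw": 0.3},{"dx": -0.0016,"dy": -0.0038,"dz": 0,"wx": 0,"wy": 0,"wz": -0.08,"claw": 0.3},{"dx": -0.0016,"dy": -0.0038,"dz": 0,"wx": 0,"wy": 0,"wz": -0.08,"claw": 0.3},{"dx": -0.0016,"dy": -0.0038,"dz": 0,"wx": 0,"wy": 0,"wz": -0.08,"claw": 0.3},{"dx": -0.0016,"dy": -0.0038,"dz": 0,"wx": 0,"wy": 0,"wz": -0.08,"claw": 0.3}]}}

```text
clock: 4.4
tool_pos: [0.6275, -0.0492, 0.1024]
eef_rot: [0.869, 0.495, 0.001, 0.001]
contact_force: [0.7, -0.2, -0.6]
opening: 0.3
```

```bash
cat > orb.py <<'E'
from g import *
st=r.get_state();v=st['tool_pos'][:2]-C
print('orbit r',np.linalg.norm(v).round(4),'ang',np.degrees(np.arctan2(v[1],v[0])).round(2))
go(*C,.101)
E
python3 orb.py
```

```text
orbit r 0.0525 ang 77.83
t 4.4 tcp [ 0.6275 -0.0492  0.1024] ytool yaw -30.6 tilt 0.11 F [ 0.68 -0.18 -0.58] op 0.3 q [ 0.17  0.9  -0.3   1.66  0.39  0.64 -0.87]
need tool shift [-0.0498  0.0166  0.0014]
```

Call:
{"name": "drive_tool", "arguments": {"commands": [{"dx": -0.0016,"dy": -0.0038,"dz": 0,"wx": 0,"wy": 0,"wz": -0.08,"claw": 0.3},{"dx": -0.0016,"dy": -0.0038,"dz": 0,"wx": 0,"wy": 0,"wz": -0.08,"claw": 0.3},{"dx": -0.0016,"dy": -0.0038,"dz": 0,"wx": 0,"wy": 0,"wz": -0.08,"claw": 0.3},{"dx": -0.0016,"dy": -0.0038,"dz": 0,"wx": 0,"wy": 0,"wz": -0.08,"claw": 0.3},{"dx": -0.0016,"dy": -0.0038,"dz": 0,"wx": 0,"wy": 0,"wz": -0.08,"claw": 0.3},{"dx": -0.0016,"dy": -0.0038,"dz": 0,"wx": 0,"wy": 0,"wz": -0.08,"claw": 0.3},{"dx": -0.0016,"dy": -0.0038,"dz": 0,"wx": 0,"wy": 0,"wz": -0.08,"claw": 0.3},{"dx": -0.0016,"dy": -0.0038,"dz": 0,"wx": 0,"wy": 0,"wz": -0.08,"claw": 0.3},{"dx": -0.0016,"dy": -0.0038,"dz": 0,"wx": 0,"wy": 0,"wz": -0.08,"claw": 0.3},{"dx": -0.0016,"dy": -0.0038,"dz": 0,"wx": 0,"wy": 0,"wz": -0.08,"claw": 0.3}]}}

```text
clock: 5.4
tool_pos: [0.5884, -0.0581, 0.1024]
eef_rot: [0.607, 0.795, 0.0, 0.001]
contact_force: [0.4, 0.5, -0.0]
opening: 0.301
```

```bash
python3 orb.py
```

```text
orbit r 0.0508 ang 123.46
t 5.4 tcp [ 0.5884 -0.0581  0.1024] ytool yaw 15.24 tilt 0.12 F [ 0.39  0.47 -0.02] op 0.301 q [ 0.3   0.89 -0.49  1.78  0.65  0.64 -0.31]
need tool shift [-0.0483  0.0159  0.0015]
```

Call:
{"name": "drive_tool", "arguments": {"commands": [{"dx": -0.0018,"dy": -0.0038,"dz": 0,"wx": 0,"wy": 0,"wz": -0.08,"claw": 0.3},{"dx": -0.0016,"dy": -0.0038,"dz": 0,"wx": 0,"wy": 0,"wz": -0.08,"claw": 0.3},{"dx": -0.0016,"dy": -0.0038,"dz": 0,"wx": 0,"wy": 0,"wz": -0.08,"claw": 0.3},{"dx": -0.0016,"dy": -0.0038,"dz": 0,"wx": 0,"wy": 0,"wz": -0.08,"claw": 0.3},{"dx": -0.0016,"dy": -0.0038,"dz": 0,"wx": 0,"wy": 0,"wz": -0.08,"claw": 0.3},{"dx": -0.0016,"dy": -0.0038,"dz": 0,"wx": 0,"wy": 0,"wz": -0.08,"claw": 0.3},{"dx": -0.0016,"dy": -0.0038,"dz": 0,"wx": 0,"wy": 0,"wz": -0.08,"claw": 0.3},{"dx": -0.0016,"dy": -0.0038,"dz": 0,"wx": 0,"wy": 0,"wz": -0.08,"claw": 0.3},{"dx": -0.0016,"dy": -0.0038,"dz": 0,"wx": 0,"wy": 0,"wz": -0.08,"claw": 0.3},{"dx": -0.0016,"dy": -0.0038,"dz": 0,"wx": 0,"wy": 0,"wz": -0.08,"claw": 0.3}]}}

```text
clock: 6.4
tool_pos: [0.5675, -0.0927, 0.1024]
eef_rot: [0.25, 0.968, -0.0, 0.001]
contact_force: [0.9, 1.3, 1.0]
opening: 0.302
```

Call:
{"name": "drive_tool", "arguments": {"commands": [{"dx": -0.0016,"dy": -0.0038,"dz": 0,"wx": 0,"wy": 0,"wz": -0.08,"claw": 0.3},{"dx": -0.0016,"dy": -0.0038,"dz": 0,"wx": 0,"wy": 0,"wz": -0.08,"claw": 0.3},{"dx": -0.0016,"dy": -0.0038,"dz": 0,"wx": 0,"wy": 0,"wz": -0.08,"claw": 0.3},{"dx": -0.0016,"dy": -0.0038,"dz": 0,"wx": 0,"wy": 0,"wz": -0.08,"claw": 0.3},{"dx": -0.0016,"dy": -0.0038,"dz": 0,"wx": 0,"wy": 0,"wz": -0.08,"claw": 0.3},{"dx": -0.0016,"dy": -0.0038,"dz": 0,"wx": 0,"wy": 0,"wz": -0.08,"claw": 0.3},{"dx": 0,"dy": 0,"dz": 0,"wx": 0,"wy": 0,"wz": 0,"claw": 0.3}]}}

```text
clock: 7.1
tool_pos: [0.5695, -0.1179, 0.102]
eef_rot: [0.015, 1.0, -0.0, 0.001]
contact_force: [-0.0, -0.2, -0.4]
opening: 0.298
```

```bash
python3 orb.py; python3 - <<'E'
from h import *
t=snap('top','t2');s=snap('scene','s2')
a=cv2.resize(cv2.imread('pics/s2.png')[130:250,210:350],(560,480),interpolation=cv2.INTER_CUBIC)
b=cv2.resize(cv2.imread('pics/t2.png')[130:250,315:375],(240,480),interpolation=cv2.INTER_CUBIC)
cv2.imwrite('pics/c3.png',np.hstack([a,b]))
E
```

```text
orbit r 0.05 ang -159.69
t 7.1 tcp [ 0.5695 -0.1179  0.102 ] ytool yaw 88.3 tilt 0.08 F [-0.03 -0.2  -0.39] op 0.298 q [ 0.56  0.96 -0.8   1.8   0.94  0.82  0.81]
need tool shift [-0.0464  0.0188  0.0011]
```

View pics/c3.png

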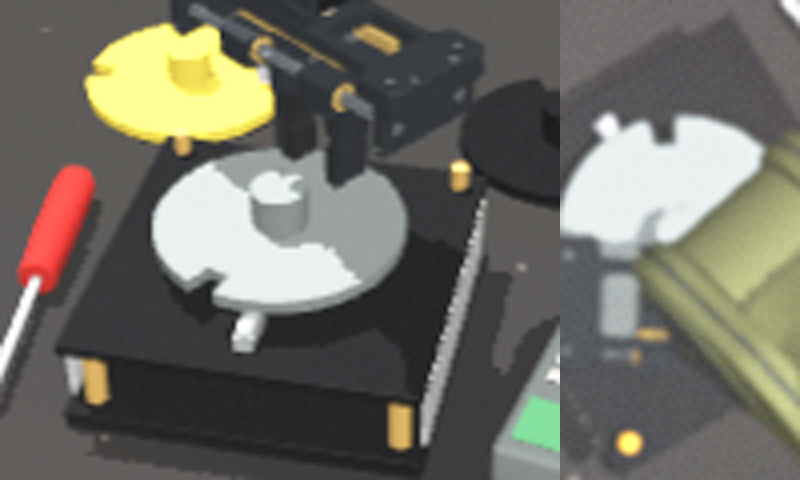

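The scene crop shows the notch at (208,282), short of the pin at (250,330). In the top crop the notch is at (664,130) and the pin at (607,126), so I'll work out the remaining angle.

```bash
python3 - <<'E'
from g import *
t=np.load('pics/t2.npz');s=np.load('pics/s2.npz')
A=lambda p:np.degrees(np.arctan2(*(p-C)[::-1]))
n=plane(t,[[315+(664-560-1.5)/4,130+128.5/4]],.084)[0,:2];print('top notch',n,np.linalg.norm(n-C),A(n))
n=plane(s,[[210+(208-1.5)/4,130+(282-1.5)/4]],.084)[0,:2];print('scene notch',n,np.linalg.norm(n-C),A(n))
p=plane(s,[[210+(246-1.5)/4,130+(333-1.5)/4]],.0735)[0,:2];print('scene pin',p,np.linalg.norm(p-C),A(p))
E
```

```text
top notch [ 0.6795878  -0.09222784] 0.0637269675003376 7.458393849932339
scene notch [ 0.67919766 -0.0891608 ] 0.06381319655575574 10.235451590763233
scene pin [ 0.68535783 -0.05342483] 0.08349403649205332 34.32002406865226
```

Call:
{"name": "drive_tool", "arguments": {"commands": [{"dx": 0.0002,"dy": -0.0045,"dz": 0,"wx": 0,"wy": 0,"wz": -0.08,"claw": 0.3},{"dx": -0.0016,"dy": -0.0038,"dz": 0,"wx": 0,"wy": 0,"wz": -0.08,"claw": 0.3},{"dx": -0.0016,"dy": -0.0038,"dz": 0,"wx": 0,"wy": 0,"wz": -0.08,"claw": 0.3},{"dx": -0.0016,"dy": -0.0038,"dz": 0,"wx": 0,"wy": 0,"wz": -0.08,"claw": 0.3},{"dx": -0.0012,"dy": -0.0028,"dz": 0,"wx": 0,"wy": 0,"wz": -0.06,"claw": 0.3},{"dx": 0,"dy": 0,"dz": 0,"wx": 0,"wy": 0,"wz": 0,"claw": 0.3},{"dx": 0,"dy": 0,"dz": 0,"wx": 0,"wy": 0,"wz": 0,"claw": 0.3}]}}

```text
clock: 7.9
tool_pos: [0.5768, -0.134, 0.1018]
eef_rot: [-0.174, 0.985, -0.0, 0.0]
contact_force: [-0.2, 0.0, 0.1]
opening: 0.297
```

```bash
python3 orb.py; python3 - <<'E'
from h import *
t=snap('top','t3');s=snap('scene','s3')
a=cv2.resize(cv2.imread('pics/s3.png')[170:240,240:310],(480,480),interpolation=cv2.INTER_CUBIC)
b=cv2.resize(cv2.imread('pics/t3.png')[145:205,315:355],(320,480),interpolation=cv2.INTER_CUBIC)
cv2.imwrite('pics/c4.png',np.hstack([a,b]))
E
```

```text
orbit r 0.0519 ang -139.79
t 7.9 tcp [ 0.5768 -0.134   0.1018] ytool yaw 110.06 tilt 0.01 F [-0.16  0.03  0.12] op 0.297 q [ 0.62  1.   -0.89  1.76  0.99  0.9   1.2 ]
need tool shift [-0.0487  0.0179  0.0008]
```

View pics/c4.png

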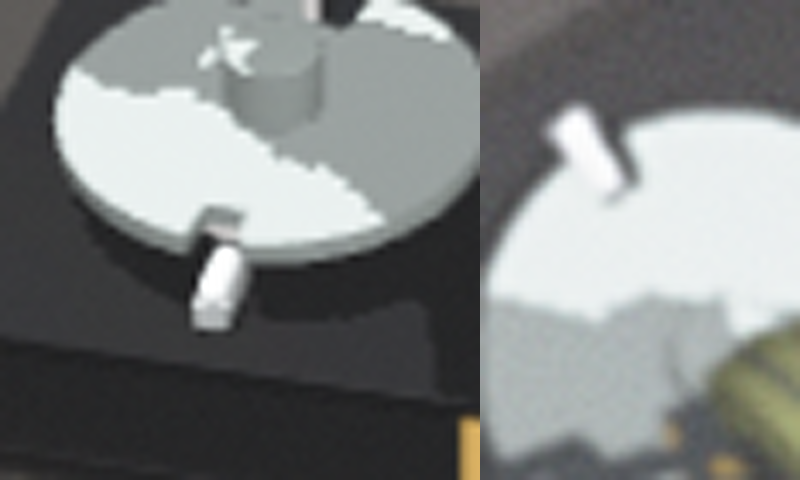

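The pin now lies inside the notch: top crop, pin (575,105)–(615,190), with a dark gap on its right side. A slight turn counter-clockwise is still needed, so I'll put a number on it.

```bash
python3 - <<'E'
from g import *
t=np.load('pics/t3.npz')
a=np.radians(31.7);e=np.array([-np.sin(a),np.cos(a)]);x=np.array([np.cos(a),np.sin(a)])
f=lambda u,v,z:plane(t,[[315+(u-480-3.5)/8,145+(v-3.5)/8]],z)[0,:2]-C
for n,u,v,z in[('notchR',627,140,.084),('notchR2',638,170,.084),('notchInner',612,198,.084),('pinL',553,130,.0705),('pinR',590,112,.0705),('pinL2',590,180,.0705),('pinR2',615,155,.0705),('pin mid',573,120,.073)]:
    q=f(u,v,z);print(n,'along',(q@x*1000).round(1),'across',(q@e*1000).round(1))
E
```

```text
notchR along 67.4 across -11.0
notchR2 along 58.3 across -9.2
notchInner along 55.2 across 1.4
pinL along 82.4 across 4.3
pinR along 81.3 across -7.7
pinL2 along 64.3 across 2.7
pinR2 along 66.8 across -7.4
pin mid along 81.6 across -1.9
```

```bash
python3 - <<'E'
from g import *
s=np.load('pics/s3.npz')
a=np.radians(31.7);e=np.array([-np.sin(a),np.cos(a)]);x=np.array([np.cos(a),np.sin(a)])
k=480/70
f=lambda u,v,z:plane(s,[[240+(u-3)/k,170+(v-3)/k]],z)[0,:2]-C
for n,u,v,z in[('innerL',204,207,.084),('innerR',243,211,.084),('rimL',190,240,.084),('rimR',238,248,.084),('pin outer top',213,302,.0735),('pin top mid',226,265,.0745),('pin outer bot L',192,325,.066),('pin outer bot R',229,328,.066)]:
    q=f(u,v,z);print(n,'along',(q@x*1000).round(1),'across',(q@e*1000).round(1))
E
```

```text
innerL along 54.7 across -7.7
innerR along 54.1 across 4.6
rimL along 71.0 across -7.5
rimR along 71.6 across 7.8
pin outer top along 85.9 across 3.4
pin top mid along 69.4 across 3.0
pin outer bot L along 89.3 across -2.6
pin outer bot R along 88.3 across 8.8
```

Call:
{"name": "drive_tool", "arguments": {"commands": [{"dx": -0.0007,"dy": -0.0016,"dz": 0,"wx": 0,"wy": 0,"wz": -0.034,"claw": 0.3},{"dx": 0,"dy": 0,"dz": 0,"wx": 0,"wy": 0,"wz": 0,"claw": 0.3},{"dx": 0,"dy": 0,"dz": 0,"wx": 0,"wy": 0,"wz": 0,"claw": 0.3}]}}

```text
clock: 8.3
tool_pos: [0.578, -0.1353, 0.1018]
eef_rot: [-0.191, 0.982, -0.0, -0.0]
contact_force: [0.6, 1.0, -0.9]
opening: 0.296
```

```bash
python3 orb.py; python3 - <<'E'
from h import *
t=snap('top','t4');s=snap('scene','s4')
a=cv2.resize(cv2.imread('pics/s4.png')[170:240,240:310],(480,480),interpolation=cv2.INTER_CUBIC)
b=cv2.resize(cv2.imread('pics/t4.png')[145:205,315:355],(320,480),interpolation=cv2.INTER_CUBIC)
cv2.imwrite('pics/c5.png',np.hstack([a,b]))
E
```

```text
orbit r 0.0518 ang -137.86
t 8.3 tcp [ 0.578  -0.1353  0.1018] ytool yaw 112.07 tilt 0.01 F [ 0.58  0.98 -0.91] op 0.296 q [ 0.63  1.01 -0.89  1.76  1.    0.9   1.23]
need tool shift [-0.0487  0.0178  0.0008]
```

View pics/c5.png

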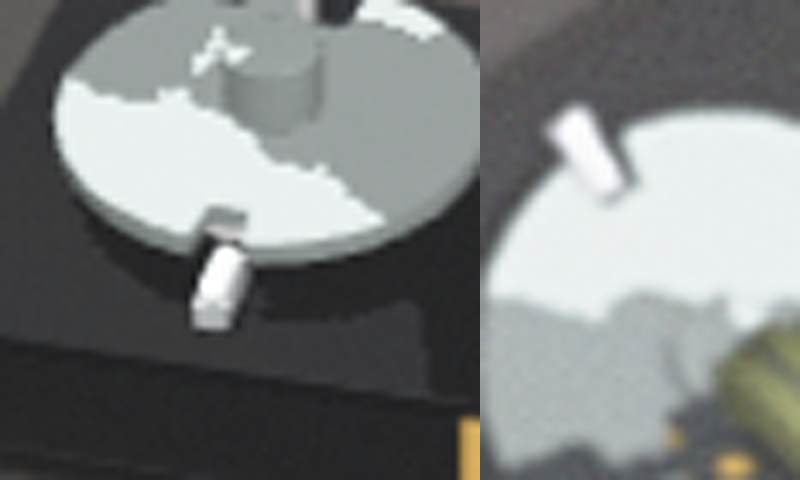

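Turned further: the notch is now around the pin in both views, pin (590,150) centred in the notch within about 1.5 mm. Next I back off the peg, rise, close the claw and move over the boss.

Call:
{"name": "drive_tool", "arguments": {"commands": [{"dx": 0,"dy": 0.005,"dz": 0,"wx": 0,"wy": 0,"wz": 0,"claw": 0.3},{"dx": 0,"dy": 0,"dz": 0,"wx": 0,"wy": 0,"wz": 0,"claw": 0.3},{"dx": 0,"dy": 0,"dz": -0.02,"wx": 0,"wy": 0,"wz": 0,"claw": 0.3},{"dx": 0,"dy": 0,"dz": -0.02,"wx": 0,"wy": 0,"wz": 0,"claw": 0.3},{"dx": 0,"dy": 0,"dz": -0.015,"wx": 0,"wy": 0,"wz": 0,"claw": 0.3},{"dx": -0.016,"dy": 0.004,"dz": 0,"wx": 0,"wy": 0,"wz": 0,"claw": 0},{"dx": -0.016,"dy": 0.004,"dz": 0,"wx": 0,"wy": 0,"wz": 0,"claw": 0},{"dx": -0.016,"dy": 0.004,"dz": 0,"wx": 0,"wy": 0,"wz": 0,"claw": 0},{"dx": 0,"dy": 0,"dz": 0,"wx": 0,"wy": 0,"wz": 0,"claw": 0},{"dx": 0,"dy": 0,"dz": 0,"wx": 0,"wy": 0,"wz": 0,"claw": 0},{"dx": 0,"dy": 0,"dz": 0,"wx": 0,"wy": 0,"wz": 0,"claw": 0}]}}

```text
clock: 9.5
tool_pos: [0.6152, -0.1025, 0.1565]
eef_rot: [-0.192, 0.981, -0.0, -0.001]
contact_force: [-0.5, 0.8, 0.4]
opening: 0.006
```

```bash
python3 orb.py; python3 - <<'E'
from h import *
s=snap('scene','s5')
cv2.imwrite('pics/c6.png',cv2.resize(cv2.imread('pics/s5.png')[140:240,225:325],(600,600),interpolation=cv2.INTER_CUBIC))
E
```

```text
orbit r 0.0023 ang -120.3
t 9.5 tcp [ 0.6152 -0.1025  0.1565] ytool yaw 112.1 tilt 0.09 F [-0.48  0.81  0.37] op 0.006 q [ 0.57  0.97 -0.94  1.63  0.89  1.03  1.29]
need tool shift [-0.0019  0.0015  0.0555]
```

View pics/c6.png

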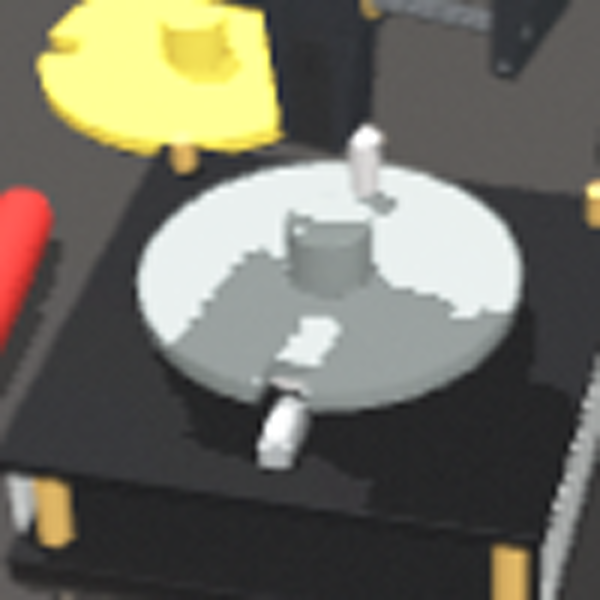

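The closed tool stands above the boss at (330,250). The peg top is at (367,135), the notch at (283,383) and the pin at (280,440). I'll take one angle check from the peg.

```bash
python3 - <<'E'
from g import *
from m import disc
s=np.load('pics/s5.npz');s0=np.load('pics/s0.npz')
f=lambda u,v,z:plane(s,[[225+(u-2.5)/6,140+(v-2.5)/6]],z)[0,:2]
peg=f(367,135,.110);pb=f(366,194,.084)
for c in(C,np.array([.6157,-.0994])):
    for p in(peg,pb): d=c-p;print(np.linalg.norm(d),np.degrees(np.arctan2(d[1],d[0])))
E
```

```text
0.05274921497160243 29.987349080928112
0.05038821703861752 30.58178156962228
0.05270880807749028 31.403468558191722
0.050362091066115375 32.06448958220491
```

Notch direction is 30–32° against the pin's 31.7°, so it is aligned. Pressing now, gently.

Call:
{"name": "drive_tool", "arguments": {"commands": [{"dx": -0.0019,"dy": 0.0015,"dz": 0.015,"wx": 0,"wy": 0,"wz": 0,"claw": 0},{"dx": 0,"dy": 0,"dz": 0.015,"wx": 0,"wy": 0,"wz": 0,"claw": 0},{"dx": 0,"dy": 0,"dz": 0.004,"wx": 0,"wy": 0,"wz": 0,"claw": 0},{"dx": 0,"dy": 0,"dz": 0.002,"wx": 0,"wy": 0,"wz": 0,"claw": 0},{"dx": 0,"dy": 0,"dz": 0.002,"wx": 0,"wy": 0,"wz": 0,"claw": 0},{"dx": 0,"dy": 0,"dz": 0.002,"wx": 0,"wy": 0,"wz": 0,"claw": 0}]}}

```text
clock: 10.15
tool_pos: [0.6159, -0.0999, 0.1172]
eef_rot: [-0.192, 0.981, -0.001, -0.002]
contact_force: [-5.6, -1.3, 8.4]
opening: 0.004
```

Call:
{"name": "drive_tool", "arguments": {"commands": [{"dx": 0,"dy": 0,"dz": 0.002,"wx": 0,"wy": 0,"wz": 0,"claw": 0},{"dx": 0,"dy": 0,"dz": 0.002,"wx": 0,"wy": 0,"wz": 0,"claw": 0}]}}

```text
clock: 10.35
tool_pos: [0.616, -0.0999, 0.1134]
eef_rot: [-0.192, 0.981, -0.001, -0.001]
contact_force: [-5.7, -1.7, 8.8]
opening: 0.005
```

Call:
{"name": "drive_tool", "arguments": {"commands": [{"dx": 0,"dy": 0,"dz": 0.002,"wx": 0,"wy": 0,"wz": 0,"claw": 0},{"dx": 0,"dy": 0,"dz": 0.002,"wx": 0,"wy": 0,"wz": 0,"claw": 0},{"dx": 0,"dy": 0,"dz": 0.001,"wx": 0,"wy": 0,"wz": 0,"claw": 0},{"dx": 0,"dy": 0,"dz": 0,"wx": 0,"wy": 0,"wz": 0,"claw": 0}]}}

```text
clock: 10.75
tool_pos: [0.6158, -0.0999, 0.1095]
eef_rot: [-0.192, 0.981, -0.001, -0.001]
contact_force: [-7.7, -2.2, 14.9]
opening: 0.005
```

Call:
{"name": "drive_tool", "arguments": {"commands": [{"dx": 0,"dy": 0,"dz": 0.001,"wx": 0,"wy": 0,"wz": 0,"claw": 0},{"dx": 0,"dy": 0,"dz": 0.001,"wx": 0,"wy": 0,"wz": 0,"claw": 0},{"dx": 0,"dy": 0,"dz": 0,"wx": 0,"wy": 0,"wz": 0,"claw": 0}]}}

```text
clock: 11.05
tool_pos: [0.6159, -0.0999, 0.1095]
eef_rot: [-0.192, 0.981, -0.001, -0.001]
contact_force: [-12.6, -3.1, 26.6]
opening: 0.002
```

Force rises with no further sinking, so the disc is seated, with the TCP at about its home height. Retreating straight up and then clear.

Call:
{"name": "drive_tool", "arguments": {"commands": [{"dx": 0,"dy": 0,"dz": -0.004,"wx": 0,"wy": 0,"wz": 0,"claw": 0},{"dx": 0,"dy": 0,"dz": -0.01,"wx": 0,"wy": 0,"wz": 0,"claw": 0},{"dx": 0,"dy": 0,"dz": -0.03,"wx": 0,"wy": 0,"wz": 0,"claw": 0},{"dx": 0,"dy": 0,"dz": -0.04,"wx": 0,"wy": 0,"wz": 0,"claw": 0},{"dx": 0,"dy": 0,"dz": -0.04,"wx": 0,"wy": 0,"wz": 0,"claw": 0},{"dx": 0.04,"dy": 0,"dz": -0.01,"wx": 0,"wy": 0,"wz": 0,"claw": 0},{"dx": 0.04,"dy": 0,"dz": 0,"wx": 0,"wy": 0,"wz": 0,"claw": 0},{"dx": 0.04,"dy": 0,"dz": 0,"wx": 0,"wy": 0,"wz": 0,"claw": 0},{"dx": 0,"dy": 0,"dz": 0,"wx": 0,"wy": 0,"wz": 0,"claw": 0},{"dx": 0,"dy": 0,"dz": 0,"wx": 0,"wy": 0,"wz": 0,"claw": 0}]}}

```text
clock: 12.05
tool_pos: [0.5063, -0.1451, 0.2402]
eef_rot: [-0.191, 0.982, -0.0, 0.001]
contact_force: [0.3, 1.2, 1.3]
opening: 0.002
```

```bash
python3 orb.py; python3 - <<'E'
from m import *
s=snap('scene','s6');t=snap('top','t6')
for z in(.074,.084): print(z,disc(s,z,(240,320,160,220)))
cv2.imwrite('pics/c7.png',cv2.resize(cv2.imread('pics/s6.png')[140:290,200:400],(800,600),interpolation=cv2.INTER_CUBIC))
E
```

```text
orbit r 0.1188 ang -157.94
t 12.05 tcp [ 0.5063 -0.1451  0.2402] ytool yaw 112.07 tilt 0.06 F [0.34 1.18 1.28] op 0.002 q [ 0.79  0.77 -1.05  1.85  0.79  1.01  1.35]
need tool shift [-1.187e-01  1.000e-04  1.393e-01]
0.074 (array([ 0.6171178 , -0.10013036]), array([139.02774048, 142.05674744]))
0.084 (array([ 0.62562805, -0.09054874]), array([136.83735657, 139.81867981]))
```

View pics/c7.png

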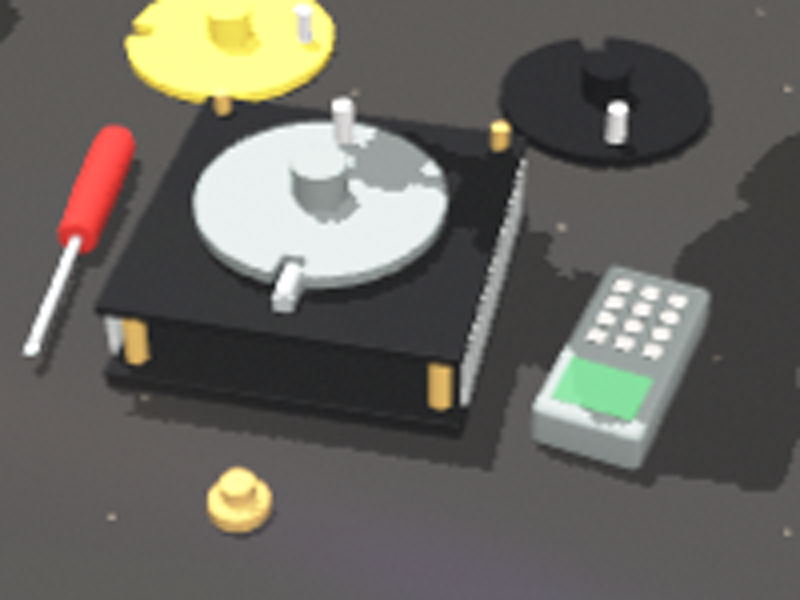

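The disc is home. The pin at crop (288,285) sits in the notch, and the rim fits a 140 mm circle at the home height z = 0.074, centred on the shaft. The screwdriver, nut and meter look undisturbed, and the arm is clear. Handing in.

```bash
python3 -c "
from plant import r
print(r.finish_job())"
```

```text
the job is handed in; nothing more can be done
None
```

The crank disc is pressed home with the drive pin in its notch, and the job is handed in at about 12 s of the 54 s allowed. No verdict was reported, so this rests on my own last checks.

**What I did:** I straddled the peg loosely with the part-open fingers and pushed it round about 178° counter-clockwise with the trailing fingertip. With the jaws shut I then pressed the middle of the boss down, and moved clear.

**Last checks:**
- **Seating:** the disc sank about 10 mm at roughly 8–9 N. It then stopped hard at the home height and the force climbed to 27 N, with about 13 N of sideways force on the tool alongside it.
- **Position:** the last picture shows the pin in the notch. The disc's rim fits a circle of about 140 mm at the home height, centred within about 1 mm of the shaft axis.
- **Surroundings:** the meter, screwdriver and thumb nut look undisturbed. The tool ended about 120 mm to the side and 140 mm higher, touching nothing.

**Disagreement:** before pressing, my estimates of how far the notch was off the pin ranged from about 1.5 mm short to about 2.7 mm over. A final camera check of the peg gave 30–32° against the pin's 31.7°. The pin then went in at the first press.

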